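# Let a trolley with a polished core roll down the bench chute and catch it gently

### The job

Press the red gate knob fully down to let the little trolley go, and let it roll freely, untouched, until its yellow catch plate has passed the upper blue tape line. Then catch the trolley so gently that the tall polished core on its deck does not topple, without touching the core, and make it stand still for a good second with the plate between the two blue lines, before the rubber stops. Finally ease it slowly down until it rests against the rubber stops, core still upright and gate left down, and let go; leave the other things on the bench alone.

Things in the scene. Friction and masses are not known exactly. Their poses are not given: they have to be found in the camera images.
- chute: fixed aluminium chute, 760 mm long, low end to the robot's right. Origin on the work surface under its middle; x level, pointing downhill; y left of downhill; z up. Bed slopes down 0.055 rad: bed height = 0.085 - 0.055 x (m). Inside 104 mm wide; grey rims 10 mm thick, 14 mm above the bed. Two rubber stops, 22 mm wide, 30 high, in the low end corners (60 mm apart)
- trolley: blue four-wheeled trolley, sizes in mm: 170 long, 92 wide, axes as the chute's, origin midway between the axles, 26 above the bed. Level deck, top 64 above the bed. About 0.86 kg (0.7 to 1.1), and the core 0.25 kg more. Freed, it sets off at about 0.45 m/s2 against a drag of about 1.3 N per m/s: about 0.3 m/s at the upper line, below 0.4 at the end
- catch_plate (a point): middle of the front (downhill) face of the trolley's upright yellow catch plate (mm): 60 wide, 10 thick, from 10 to 91 above the bed; this point is 85 ahead of the trolley's origin and 46 above the bed. It starts against the gate at chute x = -208 mm, at rest
- core: polished steel-coloured core, 135 mm tall, standing free on the deck 25 to 35 behind the trolley's origin: foot 36 across, stem 22, heavy head 44 across on top; origin under its foot, z up. It topples if the trolley's speed jumps by about 0.2 m/s; steady braking below 1 m/s2 is safe
- gate (a joint): orange gate blade, 6 mm thick, across the bed just below the trolley, stiffly sliding: 0 = up (20 mm above the bed), 0.026 m = fully down, sunk under the bed. Pushing it down takes about 3 to 6 N; it stays where it is left
- gate_knob (a point): centre of the flat top of the red gate knob (38 mm diameter), beside the chute on the robot's side, 88 mm from the chute's centre line, at chute x = -62 mm, 135 mm above the work surface when up; it moves down with the gate
- line_upper (a point): where the catch_plate point is when the plate is over the upper blue tape line (12 mm wide tape across bed and rims): chute x = 30 mm, height 134 mm; axes as the chute's
- line_lower (a point): where the catch_plate point is when the plate is over the lower blue tape line: chute x = 315 mm, height 119 mm; axes as the chute's
- parked (a point): where the catch_plate point is when the trolley rests against both rubber stops: chute x = 350 mm, height 117 mm; axes as the chute's
- stones: bystander: stack of four brown abrasive stones, 50 x 130 x 104 mm; origin under its middle
- mug: bystander: white mug, 80 mm wide, 95 mm high; origin under its middle
- insert: bystander: dark steel mould insert 90 x 110 x 52 mm; origin under its middle

How it is judged:
By the outcome, as a careful person would: the job done as asked, in the order asked, and still so for the second after the job is handed in, with the robot touching nothing.
It also fails if it takes over 35 s, if anything falls off the work surface, if the arm or the gripper's body presses on something with over 40 N, if the wrist force passes 120 N, or if a joint passes its speed limit or range.

### The arm

A 7-joint arm with a two-finger parallel gripper is mounted at the origin on the work surface. World frame = base frame: x ahead of the robot, y to its left, z up, the work surface at z = 0. Lengths are in m, angles in rad, forces in N, time in s.
With the tool pointing down it reaches from about 0.4 to 0.875 m from the base axis. Payload 19.3 kg.
Tool frame: the origin (TCP) lies at the very end of the fingers, on their centre line; the grasp point (between the pads) lies 19 mm behind it; z points along the fingers, y is the line along which they close (so a half turn about z gives the same grasp; the last joint's range is limited). The gripper opens to 85 mm and grips with 20 to 120 N. Pads are 22 mm wide; open, the fingers measure 114 mm over their backs; the gripper's body (76 mm by 85 mm) begins 54 mm behind the grasp point. The pads swing forward as they close: fully open they stand 13 mm farther back than shut.
Start: joints at [-1.215, 0.521, -0.036, 1.599, 0.021, 1.021, -0.113], TCP at [0.258, 0.569, 0.2] pointing down, gripper open.
Joint ranges: [-2.91, 2.91], [-0.3, 2.13], [-1.5, 1.42], [0.17, 2.43], [-1.26, 4.41], [0.16, 1.93], [-2.52, 2.52]. Speed limits (rad/s): [1.89, 1.89, 2.39, 2.39, 3.01, 3.01, 3.01].

### API

Orientations are given as [roll, pitch, yaw] about the fixed x, y, z axes, in that order (R = Rz(yaw) Ry(pitch) Rx(roll)).
In Python, from workcell import observe, grab_frame, job_done gives the robot as it stands.
- The arm moves only by the tool move_arm, never from a script. Its argument "plan" is a list that holds one entry, the list of rows, each a list of 7 numbers: the shift along the tool's x, y, z each as a share of 0.02 m, from -1 to 1, then the turn, a rotation vector about the tool's x, y, z each as a share of 6 degrees, from -1 to 1, then the opening, from -1 (shut) to 1 (fully open). A call has exactly 10 rows; each row shifts and turns the commanded pose from where the row before left it, along the tool's axes as they then stand; what a row does not reach is not made up. A row lasts 1/10 s, in which the tool goes at most 50 mm and 8.59 degrees, less where a joint would pass 70% of its speed; a pose out of reach is approached as far as the arm can. A call with a number of a shift or a turn outside -1 to 1 is refused whole. A call with a gripper value outside its range is refused whole. The fingers move at their own pace and stop on an object; "grip_force" is the grip in N (left out, the last holds). Time passes only in rows, so rows that do not move let the fingers close, or fill a call up. It gives the time, the measured TCP pose, the force, the opening and the grip force at its end, in the units of the state.
- observe(): the state, without advancing time (a new reading comes with each control period).
- grab_frame(name): name is "scene" or "side" or "wrist"; returns a dict with "color" (384x512x3 uint8, red, green, blue), "intrinsics" (3x3 intrinsics, pixels), "position" and "orientation" of the camera in the world; the wrist camera has in their place "tool_from_camera" (4x4, takes a point from camera to tool coordinates, whose origin is the TCP and whose axes are the flange's). Camera axes: x right, y down, z forward; pixel columns grow to the right and rows downward; lengths in m; the calibration is good to about 2 mm. A picture is of the moment at which its call begins: read the wrist's pose just before it. There is no depth.
- job_done(): hands the job in; it is judged then, once.
The state is a dict: "clock": time; "qpos": joint angles; "qd": joint speeds; "joint_efforts": joint torques, N m; "position": TCP position; "tool_rot": TCP orientation; "force": force on the tool from outside, world axes, zero at the start; "moment": the same for the moment, N m; "grip_width": finger opening in m; "finger_force": force on a finger pad.
Only numpy, scipy, OpenCV 4.12 (cv2) and the standard library are available. Lean on these libraries where they do the work, as an engineer would, in place of code of your own. Each camera call takes 0.05 s, during which the arm holds its last target. There are 200 camera calls.

## Working session

There is one attempt and no reset: what is moved stays moved. The work goes in short steps, Python scripts to look and compute and a tool call to move; the robot and the scene stay as the last step left them, time stands still between calls to the robot, and variables do not carry over. Pictures are saved under pics/ and viewed, at most 10 in all, crops included, and the job is handed in when it is done.

Besides the shell and the picture viewer there is one more tool, called after "Emit:" in YAML: its name, and indented under it one key for each argument. move_arm: Moves the arm, as the interface text tells. Shift numbers are shares of 0.02 m and turn numbers shares of 6 degrees, none past 1 either way. Its arguments: {"type":"object","properties":{"plan":{"type":"array"},"grip_force":{"type":"number"}},"required":["plan"]}

```bash
ls; mkdir -p pics; python3 - <<'E'
from workcell import observe, grab_frame
import cv2, numpy as np, pickle
s=observe(); print(s)
fs={}
for n in ("scene","side"):
    f=grab_frame(n); fs[n]=f; cv2.imwrite(f"pics/{n}0.png",f["color"][:,:,::-1]); print(n,f["intrinsics"],f["position"],f["orientation"])
pickle.dump(fs,open("f0.pkl","wb"))
E
```

```text
pics
{'clock': 0.0, 'qpos': array([-1.21519795,  0.52204925, -0.03630048,  1.60001265,  0.02118293,
        1.02112291, -0.11277122]), 'qd': array([ 6.06500405e-04, -2.24784532e-03,  5.25692293e-05,  1.32512213e-03,
        1.11937720e-03, -6.93899758e-05,  1.14082723e-03]), 'joint_efforts': array([-1.38969161e-03, -9.27128434e+01,  1.97961532e+00, -3.69937491e+01,
        1.78611057e-02,  8.27382464e-03, -7.72969247e-05]), 'position': array([0.25804078, 0.56881457, 0.19900244]), 'tool_rot': array([-3.14038800e+00,  8.64349527e-05,  2.71578096e+00]), 'force': array([-0.03308201, -0.25517648, -0.05120475]), 'moment': array([-0.03434106, -0.00157244,  0.03794836]), 'finger_force': 0.0, 'grip_width': 0.08507308826651659}
scene [[465.95513356   0.         254.91603699]
 [  0.         465.95513356 187.18776626]
 [  0.           0.           1.        ]] [ 1.3601068  -0.18801928  1.31318073] [-2.56775271 -0.00932152  1.27107677]
side [[427.74644731   0.         253.94641263]
 [  0.         427.74644731 194.5269854 ]
 [  0.           0.           1.        ]] [ 0.27430973 -0.8712862   0.84022233] [-2.19295507  0.01292451 -0.39713071]
```

View pics/scene0.png

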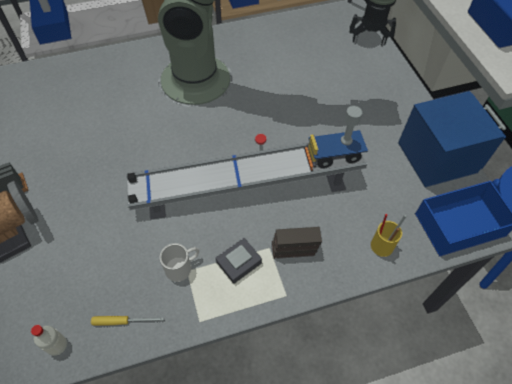

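View pics/side0.png

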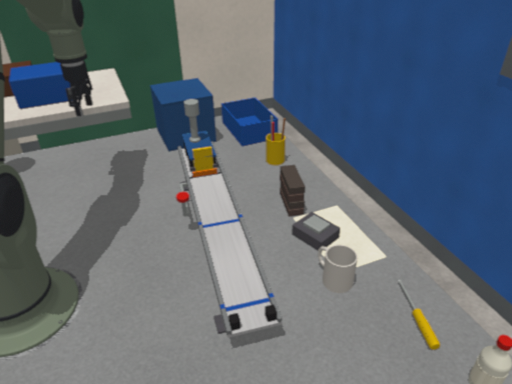

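The scene view shows the chute running from (345,160) down to (130,190). The red knob is at (261,140), the tapes at about (238,172) and (149,187), and the trolley is at the gate. In the side view the knob is at (183,197) and the tapes at (221,221) and (247,305). The bystanders are all on the far side of the chute.

```bash
cat > h.py <<'E'
import numpy as np, cv2, pickle
from scipy.spatial.transform import Rotation as R
from scipy.optimize import least_squares
def ray(f,u,v):
    d=np.linalg.solve(f["intrinsics"],[u,v,1.]); d=R.from_euler('xyz',f["orientation"]).as_matrix()@d
    return np.array(f["position"]),d
def plane(f,uv,z):
    p,d=ray(f,*uv); return p+d*(z-p[2])/d[2]
def proj(f,P):
    c=R.from_euler('xyz',f["orientation"]).as_matrix().T@(np.asarray(P)-f["position"]); q=f["intrinsics"]@c; return q[:2]/q[2]
def blobs(f,lo,hi,amin=8,lo2=None,hi2=None):
    h=cv2.cvtColor(f["color"],cv2.COLOR_RGB2HSV); m=cv2.inRange(h,np.array(lo),np.array(hi))
    n,l,s,c=cv2.connectedComponentsWithStats(m)
    return [(c[i].round(1),s[i].tolist(),l==i) for i in range(1,n) if s[i][4]>=amin]
E
python3 - <<'E'
from h import *
fs=pickle.load(open("f0.pkl","rb"))
for n,f in fs.items():
    print(n)
    for nm,lo,hi in (("red",(0,170,100),(4,255,255)),("red2",(174,170,100),(180,255,255)),("blue",(105,130,60),(125,255,255)),("yel",(20,150,100),(30,255,255))):
        for c,s,_ in blobs(f,lo,hi): print(nm,c,s)
E
```

```text
scene
red [261.1 136.7] [257, 135, 8, 6, 19]
red [ 36.4 330. ] [32, 326, 10, 9, 71]
blue [49.9 21.3] [30, 0, 41, 44, 1337]
blue [242.3   2.4] [230, 0, 28, 8, 152]
blue [494.2  19. ] [469, 0, 43, 47, 1477]
blue [449.6 137.7] [399, 91, 107, 95, 6639]
blue [338.9 144.9] [315, 131, 52, 27, 848]
blue [236.9 173.4] [234, 160, 7, 27, 59]
blue [468.3 214.8] [416, 167, 96, 89, 5246]
blue [148.  189.1] [147, 175, 3, 28, 61]
blue [496.4 269.6] [480, 251, 32, 37, 387]
yel [384.5 239.9] [372, 222, 29, 34, 548]
yel [111.9 317. ] [96, 317, 32, 2, 33]
yel [107.5 322.7] [92, 321, 36, 4, 88]
side
red [182.3 196.6] [177, 192, 12, 10, 92]
red [504.4 342.2] [498, 335, 14, 15, 166]
blue [412.4 109.4] [274, 0, 238, 304, 47588]
blue [38.6 84.1] [9, 61, 61, 47, 2123]
blue [182.5 113.3] [151, 79, 64, 81, 3116]
blue [246.8 120.1] [222, 98, 50, 47, 1711]
blue [275.  122.6] [273, 115, 4, 17, 39]
blue [213.8 153. ] [213, 150, 3, 7, 9]
blue [220.8 222.7] [203, 219, 36, 8, 58]
blue [270.7 294.8] [269, 293, 4, 4, 12]
blue [246.5 304.2] [226, 299, 43, 12, 129]
blue [221.8 305.8] [220, 304, 5, 4, 13]
yel [275.1 149.1] [266, 133, 19, 32, 487]
yel [202.7 158.4] [193, 147, 20, 24, 396]
yel [425.7 329.3] [413, 309, 27, 40, 430]
```

```bash
python3 - <<'E'
from h import *
fs=pickle.load(open("f0.pkl","rb"))
def w(p,P):
    c,s=np.cos(p[2]),np.sin(p[2]); return [p[0]+c*P[0]-s*P[1],p[1]+s*P[0]+c*P[1],P[2]]
bed=lambda x:.085-.055*x
f=fs["scene"]; im=f["color"].astype(int); m=(im[:,:,0]-im[:,:,1:].max(2)>50); m[:,:250]=0;m[:,275:]=0;m[150:]=0
ys,xs=np.nonzero(m);ks=(xs.mean(),ys.mean());print("knob scene",ks,len(xs),xs.min(),xs.max(),ys.min(),ys.max())
obs=[]
K=[-.062,-.088,.133]  # robot's side sign tested below
def tape(n,lx,win):
    f=fs[n]; im=f["color"].astype(int); x0,x1,y0,y1=win
    b=np.zeros(im.shape[:2],bool); b[y0:y1,x0:x1]=(im[:,:,2]-im[:,:,0]>35)[y0:y1,x0:x1]
    ys,xs=np.nonzero(b); return np.c_[xs,ys].astype(float)
T={("scene",.03):(228,248,150,195),("scene",.315):(140,158,165,210),("side",.03):(196,245,210,232),("side",.315):(215,278,288,318)}
pts={k:tape(k[0],k[1],v) for k,v in T.items()}
def res(p):
    r=[]
    for k,q in pts.items():
        a=proj(fs[k[0]],w(p,[k[1],-.05,bed(k[1])])); b=proj(fs[k[0]],w(p,[k[1],.05,bed(k[1])]))
        d=(b-a)/np.linalg.norm(b-a); n=np.array([-d[1],d[0]])
        # lengthwise: midpoint of rim outer ends
        e=[proj(fs[k[0]],w(p,[k[1],s*.062,bed(k[1])+.014])) for s in(-1,1)]
        t=q@d; mid=(t.min()+t.max())/2
        r+=[np.median((q-(a+b)/2)@n), mid-(np.array(e).mean(0)@d)]
    r+=list(proj(fs["scene"],w(p,K))-ks)+list(proj(fs["side"],w(p,K))-[182.5,196.8])
    return np.array(r)
for y0 in (-np.pi/2,):
    s=least_squares(res,[.7,0,y0],loss="soft_l1"); print(s.x,np.degrees(s.x[2]),s.fun.size,res(s.x).round(2))
p=s.x; np.save("p.npy",p)
for nm,P in dict(knob=[-.062,-.088,.135],start=[-.208,0,bed(-.208)+.046],up=[.03,0,.134],lo=[.315,0,.119],park=[.35,0,.117],core=[-.323,0,bed(-.208)+.064],top=[-.323,0,bed(-.3)+.2]).items():
    W=w(p,P); print(nm,np.round(W,4),np.hypot(*W[:2]).round(3),proj(fs["scene"],W).round(1),proj(fs["side"],W).round(1))
E
```

```text
knob scene (np.float64(260.15909090909093), np.float64(138.32954545454547)) 88 255 265 134 143
[ 0.53895624  0.04803226 -1.6931313 ] -97.00927790642913 12 [ 0.1  -0.36  0.21 -0.34 -0.52  0.15 -0.92  0.09  0.19 -0.13 -0.34 -1.46]
knob [0.4592 0.1203 0.135 ] 0.475 [260.4 137.8] [182.1 194.8]
start [0.5643 0.2545 0.1424] 0.619 [311.1 151.7] [203.3 162.1]
up [0.5353 0.0183 0.134 ] 0.536 [236.5 163.7] [219.2 208.5]
lo [ 0.5005 -0.2646  0.119 ] 0.566 [145.  179.3] [246.4 289.1]
park [ 0.4962 -0.2994  0.117 ] 0.58 [133.7 181.3] [250.6 301.7]
core [0.5784 0.3686 0.1604] 0.686 [347.2 143.3] [196.7 140.3]
top [0.5784 0.3686 0.3015] 0.686 [355.8 112.9] [192.6 100.3]
```

Emit:
move_arm:
  plan:
    - [[-0.8,-0.7,0,0,0,0.92,-1],[-0.9,-0.65,0,0,0,0.92,-1],[-0.95,-0.55,0,0,0,0.92,-1],[-1,-0.45,0,0,0,0.92,-1],[-1,-0.35,0,0,0,0.92,-1],[-1,-0.25,0,0,0,0,-1],[-1,-0.25,0,0,0,0,-1],[-1,-0.25,0,0,0,0,-1],[-1,-0.25,0,0,0,0,-1],[-1,-0.25,0,0,0,0,-1]]
  grip_force: 60

```text
clock: 1.1
position: [0.3451, 0.3752, 0.1994]
tool_rot: [-3.141, 0.0, 2.234]
force: [0.0, 0.1, -0.1]
grip_width: 0.0003
finger_force: 0.0
```

```bash
cat > go.py <<'E'
# where the TCP is in chute axes, and a target's shift in tool units
import sys,numpy as np
from workcell import observe
from scipy.spatial.transform import Rotation as R
p=np.load("p.npy")
def show(*targets):
    s=observe(); T=R.from_euler('xyz',s["tool_rot"]).as_matrix(); c,n=np.cos(p[2]),np.sin(p[2]); C=np.array([[c,-n,0],[n,c,0],[0,0,1]])
    o=np.array([p[0],p[1],0])
    print("t",round(s["clock"],2),"tcp",s["position"].round(4),"chute",(C.T@(s["position"]-o)).round(4),"rpy",np.degrees(s["tool_rot"]).round(1),"F",(C.T@s["force"]).round(2),"w",round(s["grip_width"],3))
    print("q",s["qpos"].round(2),"qd",np.abs(s["qd"]).max().round(2))
    for t in targets:
        print("to",t,"units",(T.T@(C@np.array(t)+o-s["position"])/.02).round(2))
if __name__=="__main__": show(*[eval(a) for a in sys.argv[1:]])
E
python3 go.py "(-.062,-.088,.2)" "(.37,0,.2)"
```

```text
t 1.1 tcp [0.3451 0.3752 0.1994] chute [-0.3011 -0.2323  0.1994] rpy [-180.    0.  128.] F [-0.1   0.02 -0.08] w 0.0
q [-1.03  0.34  0.11  1.9  -0.05  0.9  -0.23] qd 0.36
to (-0.062, -0.088, 0.2) units [-13.56  -3.35  -0.03]
to (0.37, 0, 0.2) units [-3.194e+01 -1.552e+01 -2.000e-02]
```

Emit:
move_arm:
  plan:
    - [[-1,-0.25,0,0,0,0,-1],[-1,-0.25,0,0,0,0,-1],[-1,-0.25,0,0,0,0,-1],[-1,-0.25,0,0,0,0,-1],[-1,-0.25,0,0,0,0,-1],[-1,-0.25,0,0,0,0,-1],[-1,-0.25,0,0,0,0,-1],[-1,-0.25,0,0,0,0,-1],[-1,-0.25,0,0,0,0,-1],[-1,-0.25,0,0,0,0,-1]]

```text
clock: 2.1
position: [0.4288, 0.1869, 0.1995]
tool_rot: [-3.141, -0.0, 2.234]
force: [0.6, -0.1, 0.2]
grip_width: -0.0005
finger_force: 0.0
```

```bash
python3 - <<'E'
from go import show
from workcell import grab_frame
show((-.062,-.088,.2))
grab_frame("scene"); show((-.062,-.088,.145))
grab_frame("side"); show((-.062,-.088,.145))
E
```

```text
t 2.1 tcp [0.4288 0.1869 0.1995] chute [-0.1244 -0.1263  0.1995] rpy [-180.   -0.  128.] F [0.04 0.64 0.23] w -0.001
q [-0.7   0.28  0.2   2.01 -0.07  0.87  0.2 ] qd 0.47
to (-0.062, -0.088, 0.2) units [-3.56 -0.85 -0.03]
t 2.15 tcp [0.43   0.1839 0.1996] chute [-0.1216 -0.1247  0.1996] rpy [-1.800e+02  1.000e-01  1.278e+02] F [4.91 1.79 0.21] w -0.0
q [-0.7   0.28  0.2   2.01 -0.07  0.87  0.2 ] qd 0.08
to (-0.062, -0.088, 0.145) units [-3.4  -0.8   2.73]
t 2.2 tcp [0.4294 0.1854 0.1995] chute [-0.123  -0.1255  0.1995] rpy [-180.     0.   127.8] F [-0.84 -0.29  0.56] w -0.0
q [-0.7   0.28  0.2   2.01 -0.07  0.87  0.2 ] qd 0.05
to (-0.062, -0.088, 0.145) units [-3.48 -0.82  2.73]
```

Emit:
move_arm:
  plan:
    - [[-0.87,-0.2,0.2,0,0,0,-1],[-0.87,-0.2,0.4,0,0,0,-1],[-0.87,-0.2,0.4,0,0,0,-1],[-0.87,-0.2,0.4,0,0,0,-1],[0,0,0.5,0,0,0,-1],[0,0,0.5,0,0,0,-1],[0,0,0.4,0,0,0,-1],[0,0,0.2,0,0,0,-1],[0,0,0,0,0,0,-1],[0,0,0,0,0,0,-1]]

```text
clock: 3.2
position: [0.459, 0.1234, 0.1398]
tool_rot: [3.141, 0.0, 2.234]
force: [-0.6, 0.2, -0.1]
grip_width: 0.0006
finger_force: 0.0
```

```bash
python3 - <<'E'
from go import show
from workcell import grab_frame
import cv2
show((-.062,-.088,.135),(-.062,-.088,.107),(.02,0,.117))
f=grab_frame("side"); cv2.imwrite("pics/side1.png",cv2.resize(f["color"][100:300,120:320,::-1],None,fx=3,fy=3))
E
```

```text
t 3.2 tcp [0.459  0.1234 0.1398] chute [-0.065  -0.0886  0.1398] rpy [180.   0. 128.] F [-0.17 -0.6  -0.05] w 0.001
q [-0.55  0.38  0.21  2.05 -0.12  0.72  0.39] qd 0.01
to (-0.062, -0.088, 0.135) units [-0.13 -0.09  0.24]
to (-0.062, -0.088, 0.107) units [-0.13 -0.09  1.64]
to (0.02, 0, 0.117) units [-6.14  0.12  1.14]
```

View pics/side1.png

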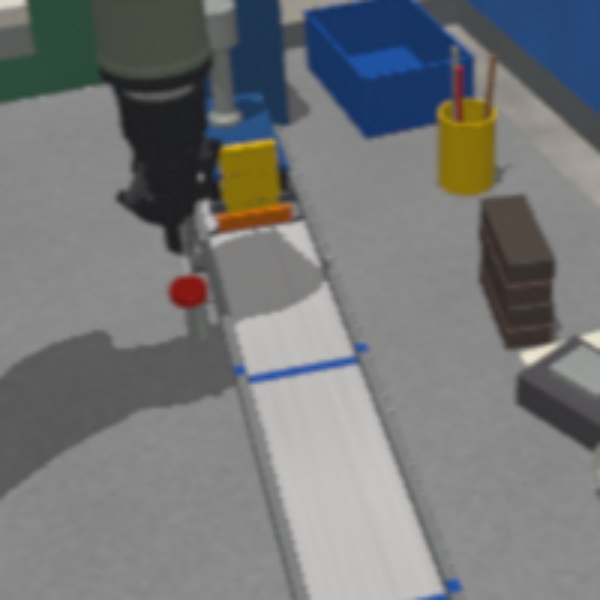

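The crop shows the dark fingertips at about (177,245) and the knob at (188,290). The tip looks further uphill or higher than the pose says, so I'll check with the wrist and scene cameras.

```bash
python3 - <<'E'
from h import *
from workcell import observe, grab_frame
s=observe(); fs=pickle.load(open("f0.pkl","rb"))
for n in fs: print(n, proj(fs[n],s["position"]))
f=grab_frame("wrist"); print(f["tool_from_camera"],f["intrinsics"])
g=grab_frame("scene")["color"][90:190,200:330]
a=cv2.resize(g,(520,400)); b=cv2.resize(f["color"],(533,400))
cv2.imwrite("pics/w1.png",cv2.resize(np.hstack([a,b])[:,:,::-1],None,fx=.75,fy=.75))
T=np.linalg.inv(f["tool_from_camera"])
R0=R.from_euler('xyz',s["tool_rot"]).as_matrix()
for P in ([0,0,0],R0.T@(np.array([.4592,.1203,.135])-s["position"])):
    c=T@np.r_[P,1]; q=f["intrinsics"]@c[:3]; print(q[:2]/q[2])
E
```

```text
scene [261.26782146 136.60908909]
side [181.57198859 192.8116796 ]
[[-1.40029342e-03 -9.65396639e-01 -2.60782223e-01  6.56924003e-02]
 [ 9.99999017e-01 -1.33167193e-03 -4.39832269e-04  1.61633232e-05]
 [ 7.73362262e-05 -2.60782583e-01  9.65397555e-01 -1.73819049e-01]
 [ 0.00000000e+00  0.00000000e+00  0.00000000e+00  1.00000000e+00]] [[326.22825181   0.         253.57797314]
 [  0.         326.22825181 195.44824686]
 [  0.           0.           1.        ]]
[253.73544225 227.35960099]
[250.74888453 228.38306207]
```

View pics/w1.png

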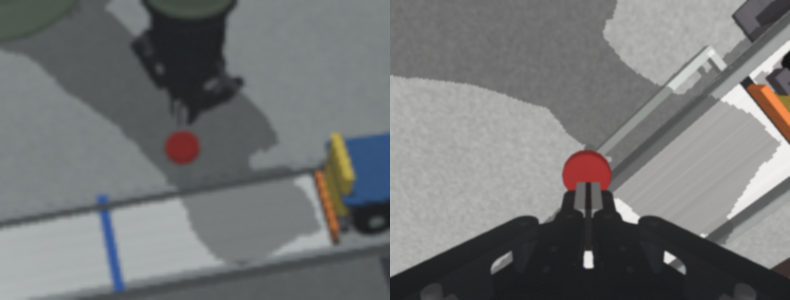

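The wrist view shows the shut fingertips over the knob's near half, with the knob centred at about (252,220) in wrist pixels. I'll touch the knob lightly to confirm its height.

Emit:
move_arm:
  plan:
    - [[-0.13,-0.09,0,0,0,0,-1],[0,0,0.06,0,0,0,-1],[0,0,0.06,0,0,0,-1],[0,0,0.06,0,0,0,-1],[0,0,0.06,0,0,0,-1],[0,0,0.06,0,0,0,-1],[0,0,0.06,0,0,0,-1],[0,0,0,0,0,0,-1],[0,0,0,0,0,0,-1],[0,0,0,0,0,0,-1]]

```text
clock: 4.35
position: [0.4591, 0.12, 0.1324]
tool_rot: [3.142, 0.0, 2.234]
force: [-1.3, 0.1, -0.4]
grip_width: -0.0001
finger_force: 0.0
```

```bash
python3 - <<'E'
from h import *
from go import show
from workcell import grab_frame
show((-.062,-.088,.135))
w=grab_frame("wrist")["color"][190:260,210:300]; a=cv2.resize(w,(396,308),interpolation=0)
g=grab_frame("side")["color"][160:220,150:220]; b=cv2.resize(g,(360,308),interpolation=0)
cv2.imwrite("pics/w2.png",np.hstack([a,b])[:,:,::-1])
E
```

```text
t 4.35 tcp [0.4591 0.12   0.1324] chute [-0.0616 -0.088   0.1324] rpy [180.   0. 128.] F [ 0.07 -1.25 -0.36] w -0.0
q [-0.54  0.39  0.2   2.06 -0.12  0.7   0.4 ] qd 0.0
to (-0.062, -0.088, 0.135) units [ 0.01  0.01 -0.13]
```

View pics/w2.png

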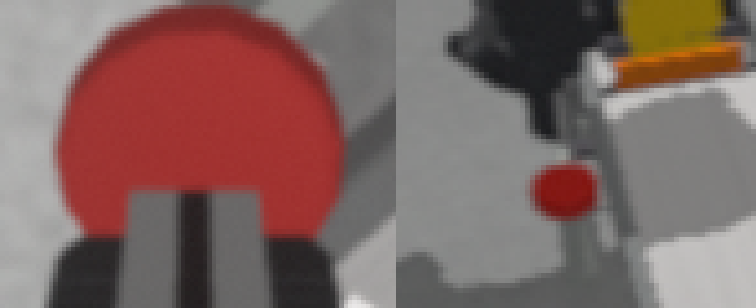

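No contact yet at TCP z = 0.132. The visible finger end sits behind the nominal TCP, so I'll keep feeling downward in small steps.

Emit:
move_arm:
  plan:
    - [[0,0,0.05,0,0,0,-1],[0,0,0.05,0,0,0,-1],[0,0,0.05,0,0,0,-1],[0,0,0.05,0,0,0,-1],[0,0,0.05,0,0,0,-1],[0,0,0.05,0,0,0,-1],[0,0,0.05,0,0,0,-1],[0,0,0,0,0,0,-1],[0,0,0,0,0,0,-1],[0,0,0,0,0,0,-1]]

```text
clock: 5.45
position: [0.4592, 0.1199, 0.1254]
tool_rot: [3.142, 0.0, 2.234]
force: [0.4, -0.4, 1.6]
grip_width: 0.0005
finger_force: 0.0
```

```bash
python3 - <<'E'
from h import *
from go import show
from workcell import grab_frame
show((-.062,-.088,.135))
w=grab_frame("wrist")["color"][190:260,210:300]; a=cv2.resize(w,(396,308),interpolation=0)
g=grab_frame("side")["color"][150:210,150:220]; b=cv2.resize(g,(360,308),interpolation=0)
cv2.imwrite("pics/w3.png",np.hstack([a,b])[:,:,::-1])
E
```

```text
t 5.45 tcp [0.4592 0.1199 0.1254] chute [-0.0616 -0.088   0.1254] rpy [180.   0. 128.] F [0.4  0.42 1.57] w 0.001
q [-0.54  0.4   0.2   2.07 -0.12  0.68  0.41] qd 0.0
to (-0.062, -0.088, 0.135) units [ 0.01  0.01 -0.48]
```

View pics/w3.png

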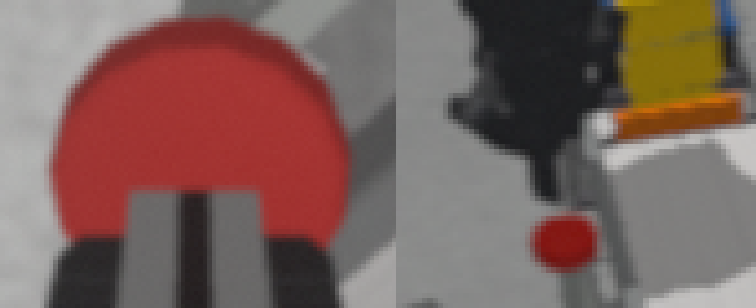

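Emit:
move_arm:
  plan:
    - [[0,0,0.05,0,0,0,-1],[0,0,0.05,0,0,0,-1],[0,0,0.05,0,0,0,-1],[0,0,0.05,0,0,0,-1],[0,0,0,0,0,0,-1],[0,0,0,0,0,0,-1],[0,0,0,0,0,0,-1],[0,0,0,0,0,0,-1],[0,0,0,0,0,0,-1],[0,0,0,0,0,0,-1]]

```text
clock: 6.55
position: [0.4591, 0.1199, 0.1214]
tool_rot: [-3.142, 0.0, 2.234]
force: [-0.7, 0.0, 0.6]
grip_width: 0.0002
finger_force: 0.0
```

```bash
python3 - <<'E'
from h import *
from go import show
from workcell import grab_frame
show((.06,0,.12))
f=grab_frame("side"); print([b[:2] for b in blobs(f,(0,170,100),(4,255,255))])
fs=pickle.load(open("f0.pkl","rb"))
for z in (.135,.13,.125): print(z,proj(fs["side"],[.4592,.1203,z]))
E
```

```text
t 6.55 tcp [0.4591 0.1199 0.1214] chute [-0.0616 -0.088   0.1214] rpy [-180.    0.  128.] F [ 0.04 -0.7   0.56] w 0.0
q [-0.54  0.41  0.2   2.07 -0.13  0.68  0.41] qd 0.0
to (0.06, 0, 0.12) units [-7.41 -1.19  0.07]
[(array([182.3, 196.8]), [177, 193, 11, 9, 83]), (array([504.4, 342.2]), [498, 335, 14, 15, 165])]
0.135 [182.09348937 194.76662154]
0.13 [182.28828383 196.19440633]
0.125 [182.48214753 197.61536886]
```

Emit:
move_arm:
  plan:
    - [[0,0,0.05,0,0,0,-1],[0,0,0.05,0,0,0,-1],[0,0,0.05,0,0,0,-1],[0,0,0.05,0,0,0,-1],[0,0,0,0,0,0,-1],[0,0,0,0,0,0,-1],[0,0,0,0,0,0,-1],[0,0,0,0,0,0,-1],[0,0,0,0,0,0,-1],[0,0,0,0,0,0,-1]]

```text
clock: 7.6
position: [0.4591, 0.1199, 0.1174]
tool_rot: [3.142, 0.0, 2.234]
force: [0.1, 0.2, 0.5]
grip_width: -0.0002
finger_force: 0.0
```

```bash
python3 - <<'E'
from h import *
from go import show
from workcell import grab_frame
show((.06,0,.12))
f=grab_frame("side"); print([b[:2] for b in blobs(f,(0,170,100),(4,255,255))]); cv2.imwrite("pics/s4.png",cv2.resize(f["color"][140:220,140:250,::-1],(770,560),interpolation=0))
E
```

```text
t 7.6 tcp [0.4591 0.1199 0.1174] chute [-0.0616 -0.088   0.1174] rpy [180.   0. 128.] F [-0.19  0.08  0.47] w -0.0
q [-0.53  0.41  0.2   2.07 -0.13  0.67  0.41] qd 0.0
to (0.06, 0, 0.12) units [-7.41 -1.19 -0.13]
[(array([182.3, 196.8]), [177, 193, 11, 9, 82]), (array([504.4, 342.2]), [498, 335, 14, 15, 165])]
```

View pics/s4.png

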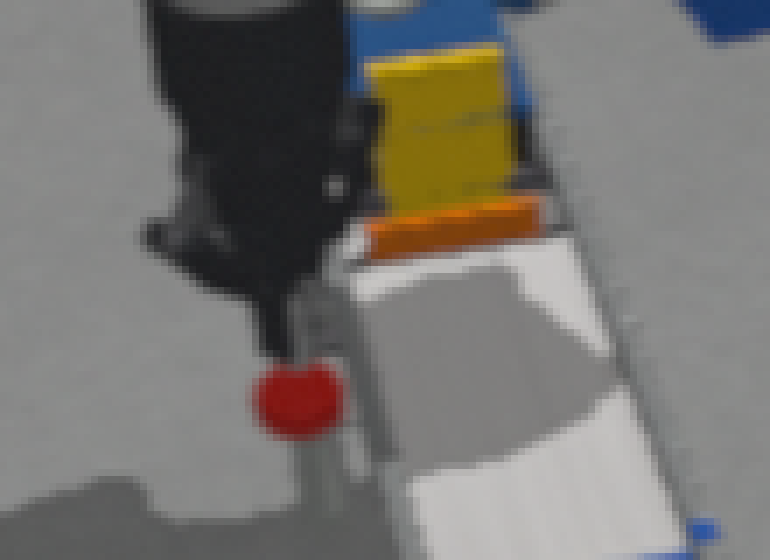

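The fingertips, at crop (300,360), are still visibly above the centre of the knob top at (300,395), so I'll go further down.

Emit:
move_arm:
  plan:
    - [[0,0,0.05,0,0,0,-1],[0,0,0.05,0,0,0,-1],[0,0,0.05,0,0,0,-1],[0,0,0.05,0,0,0,-1],[0,0,0.05,0,0,0,-1],[0,0,0.05,0,0,0,-1],[0,0,0.05,0,0,0,-1],[0,0,0.05,0,0,0,-1],[0,0,0,0,0,0,-1],[0,0,0,0,0,0,-1]]

```text
clock: 8.65
position: [0.4591, 0.1199, 0.1094]
tool_rot: [-3.141, 0.0, 2.234]
force: [-0.8, 0.5, 0.0]
grip_width: -0.0005
finger_force: 0.0
```

```bash
python3 - <<'E'
from h import *
from go import show
from workcell import grab_frame
show((.06,0,.12))
f=grab_frame("side"); print([b[:2] for b in blobs(f,(0,170,100),(4,255,255))])
E
```

```text
t 8.65 tcp [0.4591 0.1199 0.1094] chute [-0.0616 -0.088   0.1094] rpy [-180.    0.  128.] F [-0.37 -0.81  0.03] w -0.0
q [-0.53  0.43  0.19  2.08 -0.13  0.65  0.41] qd 0.0
to (0.06, 0, 0.12) units [-7.41 -1.19 -0.53]
[(array([182.3, 197.5]), [177, 194, 11, 8, 67]), (array([504.4, 342.2]), [498, 335, 14, 15, 166])]
```

Emit:
move_arm:
  plan:
    - [[0,0,0.05,0,0,0,-1],[0,0,0.05,0,0,0,-1],[0,0,0.05,0,0,0,-1],[0,0,0.05,0,0,0,-1],[0,0,0.05,0,0,0,-1],[0,0,0.05,0,0,0,-1],[0,0,0.05,0,0,0,-1],[0,0,0,0,0,0,-1],[0,0,0,0,0,0,-1],[0,0,0,0,0,0,-1]]

```text
clock: 9.7
position: [0.4591, 0.1199, 0.1024]
tool_rot: [-3.142, 0.0, 2.234]
force: [-0.3, 0.6, -0.6]
grip_width: 0.0002
finger_force: 0.1
```

```bash
python3 - <<'E'
from h import *
from go import show
from workcell import grab_frame
show((.06,0,.12))
f=grab_frame("side"); print([b[:2] for b in blobs(f,(0,170,100),(4,255,255))])
cv2.imwrite("pics/s5.png",cv2.resize(f["color"][140:220,140:250,::-1],(770,560),interpolation=0))
E
```

```text
t 9.7 tcp [0.4591 0.1199 0.1024] chute [-0.0616 -0.088   0.1024] rpy [-180.    0.  128.] F [-0.51 -0.34 -0.56] w 0.0
q [-0.53  0.44  0.19  2.08 -0.14  0.63  0.42] qd 0.0
to (0.06, 0, 0.12) units [-7.41 -1.19 -0.88]
[(array([182.3, 198.5]), [177, 195, 11, 7, 50]), (array([504.4, 342.2]), [498, 335, 14, 15, 165])]
```

View pics/s5.png

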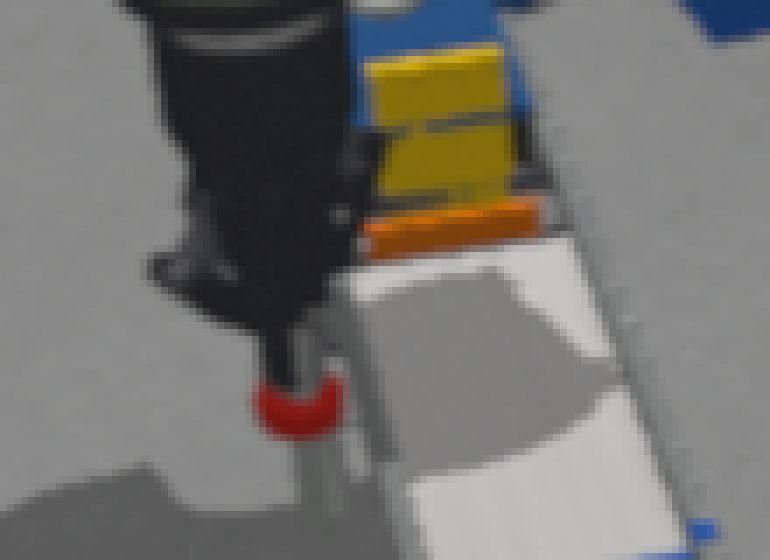

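Emit:
move_arm:
  plan:
    - [[0,0,0.05,0,0,0,-1],[0,0,0.05,0,0,0,-1],[0,0,0.05,0,0,0,-1],[0,0,0,0,0,0,-1],[0,0,0,0,0,0,-1],[0,0,0,0,0,0,-1],[0,0,0,0,0,0,-1],[0,0,0,0,0,0,-1],[0,0,0,0,0,0,-1],[0,0,0,0,0,0,-1]]

```text
clock: 10.75
position: [0.4591, 0.1199, 0.0994]
tool_rot: [-3.141, 0.0, 2.234]
force: [-0.2, -0.1, -0.0]
grip_width: 0.0003
finger_force: 0.1
```

```bash
python3 - <<'E'
from h import *
from go import show
from workcell import grab_frame
show((.06,0,.12))
f=grab_frame("side"); print([b[:2] for b in blobs(f,(0,170,100),(4,255,255))],[b[:2] for b in blobs(f,(20,150,100),(30,255,255))])
f=grab_frame("scene");print([b[:2] for b in blobs(f,(20,130,80),(30,255,255))])
E
```

```text
t 10.75 tcp [0.4591 0.1199 0.0994] chute [-0.0616 -0.0881  0.0994] rpy [-180.    0.  128.] F [ 0.15 -0.19 -0.03] w 0.0
q [-0.53  0.45  0.19  2.09 -0.14  0.62  0.42] qd 0.0
to (0.06, 0, 0.12) units [-7.41 -1.19 -1.03]
[(array([182.5, 199.5]), [178, 196, 10, 7, 47]), (array([504.4, 342.2]), [498, 335, 14, 15, 165])] [(array([275.1, 149.1]), [266, 133, 19, 32, 487]), (array([202.9, 157. ]), [193, 147, 20, 21, 336]), (array([204.4, 169.5]), [196, 168, 17, 4, 22]), (array([425.7, 329.2]), [413, 309, 27, 40, 427])]
[(array([312.6, 146.7]), [309, 135, 8, 26, 103]), (array([385.2, 239.4]), [371, 221, 31, 35, 629]), (array([109.3, 320.1]), [92, 316, 36, 9, 291])]
```

The fingertip now rests on the knob: the blob's bottom edge moved about 1 px and the tip covers it. The effective tip is about 33 mm short of the reported TCP. The next call presses the knob and moves ahead of the trolley.

Emit:
move_arm:
  plan:
    - [[0,0,0.8,0,0,0,-1],[0,0,0.45,0,0,0,-1],[0,0,0.1,0,0,0,-1],[0,0,-1,0,0,0,-1],[-1,0,-0.8,0,0,0,-1],[-1,0,0,0,0,0,-1],[-1,0,0,0,0,0,-1],[-1,0,0,0,0,0,-1],[-1,0,0,0,0,0,-1],[-1,0,0,0,0,0,-1]]

```text
clock: 11.85
position: [0.5332, 0.0246, 0.1082]
tool_rot: [-3.141, -0.0, 2.234]
force: [0.3, 0.6, 0.4]
grip_width: 0.0001
finger_force: 0.0
```

```bash
cat > track.py <<'E'
from h import *
from go import show
from workcell import grab_frame
p=np.load("p.npy")
def yel(f):
    b=[b for b in blobs(f,(20,130,80),(30,255,255),20) if 100<b[0][0]<340 and 110<b[0][1]<200]
    return [x[:2] for x in b]
def cx(f,uv):
    P=plane(f,uv,.14); return ((P[0]-p[0])*np.cos(p[2])+(P[1]-p[1])*np.sin(p[2]))
def run():
    f0=pickle.load(open("f0.pkl","rb"))["scene"]
    a=yel(f0)[0]; f=grab_frame("scene"); show((.06,0,.1084))
    print("base",a,[ (b,round(-.208+cx(f,b[0])-cx(f0,a[0]),4)) for b in yel(f)])
    print("red",[b[:2] for b in blobs(f,(0,150,80),(5,255,255))]); return f
if __name__=="__main__": f=run(); cv2.imwrite("pics/last.png",f["color"][:,:,::-1])
E
python3 track.py
```

```text
t 11.9 tcp [0.535  0.0217 0.1083] chute [ 0.0266 -0.0008  0.1083] rpy [-1.800e+02  1.000e-01  1.279e+02] F [ 4.14 -0.32 -0.86] w 0.0
q [-0.3   0.51  0.2   1.93 -0.14  0.71  0.64] qd 0.06
to (0.06, 0, 0.1084) units [-1.21 -1.15 -0.  ]
base (array([313.4, 143.9]), [311, 135, 6, 19, 62]) [((array([271.2, 152.4]), [269, 142, 6, 20, 83]), np.float64(-0.0685))]
red [(array([260.5, 143.6]), [256, 139, 10, 10, 73]), (array([383.3, 222.4]), [381, 214, 6, 18, 24]), (array([ 36.6, 330.1]), [32, 325, 11, 11, 87])]
```

Emit:
move_arm:
  plan:
    - [[-0.21,-0.21,0.02,0,0,0,-1],[-0.42,-0.42,0.03,0,0,0,-1],[-0.64,-0.64,0.05,0,0,0,-1],[-0.81,-0.81,0.06,0,0,0,-1],[-0.88,-0.88,0.07,0,0,0,-1],[-0.88,-0.88,0.07,0,0,0,-1],[-0.88,-0.88,0.07,0,0,0,-1],[-0.88,-0.88,0.07,0,0,0,-1],[-0.85,-0.85,0.07,0,0,0,-1],[-0.71,-0.71,0.05,0,0,0,-1]]

```text
clock: 12.9
position: [0.5073, -0.1772, 0.0972]
tool_rot: [-3.141, 0.0, 2.234]
force: [0.7, -0.4, 0.3]
grip_width: -0.0002
finger_force: 0.3
```

Emit:
move_arm:
  plan:
    - [[-0.57,-0.57,0.04,0,0,0,-1],[-0.43,-0.43,0.03,0,0,0,-1],[-0.28,-0.28,0.02,0,0,0,-1],[-0.14,-0.14,0.01,0,0,0,-1],[-0.04,-0.04,0,0,0,0,-1],[0,0,0,0,0,0,-1],[0,0,0,0,0,0,-1],[0,0,0,0,0,0,-1],[0,0,0,0,0,0,-1],[0,0,0,0,0,0,-1]]

```text
clock: 13.9
position: [0.5033, -0.2164, 0.0952]
tool_rot: [3.142, -0.0, 2.234]
force: [-0.6, -1.4, 0.4]
grip_width: 0.0002
finger_force: 0.3
```

```bash
python3 track.py
```

```text
t 13.95 tcp [ 0.5034 -0.2165  0.0952] chute [ 0.2669 -0.0031  0.0952] rpy [180.   0. 128.] F [ 0.72 -0.17  0.65] w -0.0
q [ 0.16  0.55  0.19  1.9  -0.15  0.7   1.1 ] qd 0.0
to (0.06, 0, 0.1084) units [ 7.2   7.43 -0.66]
base (array([313.4, 143.9]), [311, 135, 6, 19, 62]) []
red [(array([260.6, 143.4]), [256, 139, 10, 10, 70]), (array([382.9, 223.4]), [380, 215, 7, 17, 23]), (array([ 36.7, 330.1]), [32, 325, 11, 11, 88])]
```

View pics/last.png

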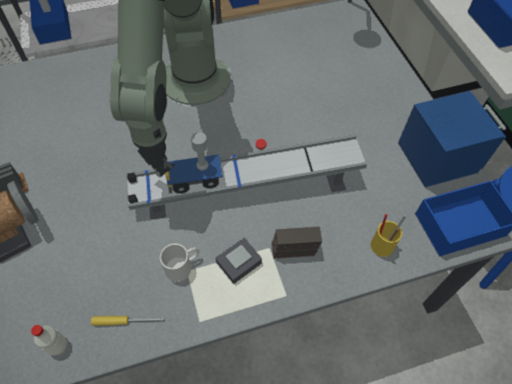

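The trolley is caught with the core upright at (199,140), the plate near (167,173) between the lines, and the gate blade down. I'll hold it still, then ease it down.

Emit:
move_arm:
  plan:
    - [[0,0,0,0,0,0,-1],[0,0,0,0,0,0,-1],[0,0,0,0,0,0,-1],[0,0,0,0,0,0,-1],[0,0,0,0,0,0,-1],[0,0,0,0,0,0,-1],[0,0,0,0,0,0,-1],[0,0,0,0,0,0,-1],[0,0,0,0,0,0,-1],[0,0,0,0,0,0,-1]]

```text
clock: 14.95
position: [0.5033, -0.2166, 0.0952]
tool_rot: [-3.142, -0.0, 2.234]
force: [-0.7, -0.3, 0.8]
grip_width: 0.0002
finger_force: 0.3
```

Emit:
move_arm:
  plan:
    - [[-0.05,-0.05,0,0,0,0,-1],[-0.1,-0.1,0.01,0,0,0,-1],[-0.15,-0.15,0.01,0,0,0,-1],[-0.15,-0.15,0.01,0,0,0,-1],[-0.15,-0.15,0.01,0,0,0,-1],[-0.15,-0.15,0.01,0,0,0,-1],[-0.15,-0.15,0.01,0,0,0,-1],[-0.15,-0.15,0.01,0,0,0,-1],[-0.15,-0.15,0.01,0,0,0,-1],[-0.15,-0.15,0.01,0,0,0,-1]]

```text
clock: 15.95
position: [0.4986, -0.2549, 0.0934]
tool_rot: [3.142, 0.0, 2.234]
force: [-0.5, -0.7, -0.2]
grip_width: -0.0004
finger_force: 0.1
```

Emit:
move_arm:
  plan:
    - [[-0.15,-0.15,0.01,0,0,0,-1],[-0.15,-0.15,0.01,0,0,0,-1],[-0.15,-0.15,0.01,0,0,0,-1],[-0.15,-0.15,0.01,0,0,0,-1],[-0.12,-0.12,0.01,0,0,0,-1],[-0.12,-0.12,0.01,0,0,0,-1],[-0.1,-0.1,0.01,0,0,0,-1],[-0.1,-0.1,0.01,0,0,0,-1],[-0.1,-0.1,0.01,0,0,0,-1],[-0.1,-0.1,0.01,0,0,0,-1]]

```text
clock: 16.95
position: [0.4943, -0.2895, 0.0914]
tool_rot: [3.142, 0.0, 2.234]
force: [-0.5, -0.3, 0.6]
grip_width: -0.0001
finger_force: 0.4
```

```bash
python3 - <<'E'
from track import *
f=run(); cv2.imwrite("pics/p1.png",cv2.resize(f["color"][110:220,110:260,::-1],(750,550)))
E
```

```text
t 17.0 tcp [ 0.4942 -0.2901  0.0914] chute [ 0.341  -0.0031  0.0914] rpy [-180.    0.  128.] F [2.44 0.51 1.18] w 0.0
q [ 0.3   0.59  0.18  1.84 -0.15  0.73  1.23] qd 0.01
to (0.06, 0, 0.1084) units [ 9.83 10.05 -0.86]
base (array([313.4, 143.9]), [311, 135, 6, 19, 62]) [((array([142.1, 178.8]), [140, 176, 4, 8, 20]), np.float64(0.3361))]
red [(array([260.6, 143.3]), [256, 139, 10, 9, 69]), (array([382.9, 223.4]), [380, 215, 7, 17, 23]), (array([ 36.7, 330.1]), [32, 325, 11, 11, 87])]
```

View pics/p1.png

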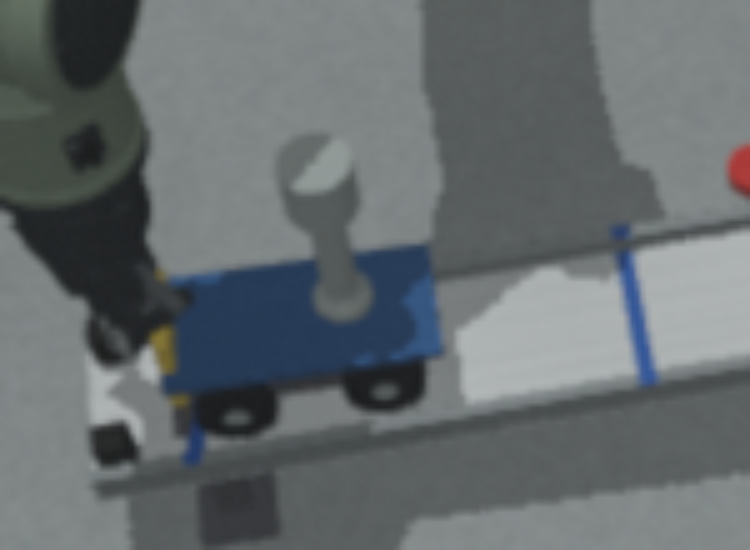

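The core is upright and the plate is at about x = 0.33, a little above the stops. I'll keep easing it down.

Emit:
move_arm:
  plan:
    - [[-0.05,-0.05,0,0,0,0,-1],[-0.1,-0.1,0.01,0,0,0,-1],[-0.1,-0.1,0.01,0,0,0,-1],[-0.1,-0.1,0,0,0,0,-1],[-0.1,-0.1,0,0,0,0,-1],[-0.1,-0.1,0,0,0,0,-1],[-0.1,-0.1,0,0,0,0,-1],[-0.1,-0.1,0,0,0,0,-1],[-0.1,-0.1,0,0,0,0,-1],[-0.1,-0.1,0,0,0,0,-1]]

```text
clock: 18.0
position: [0.491, -0.3162, 0.091]
tool_rot: [-3.142, -0.0, 2.234]
force: [-0.7, 0.5, -0.1]
grip_width: 0.0001
finger_force: 0.0
```

Emit:
move_arm:
  plan:
    - [[-0.1,-0.1,0,0,0,0,-1],[-0.1,-0.1,0,0,0,0,-1],[-0.1,-0.1,0,0,0,0,-1],[-0.1,-0.1,0,0,0,0,-1],[-0.1,-0.1,0,0,0,0,-1],[-0.1,-0.1,0,0,0,0,-1],[-0.15,-0.15,0,0,0,0,-1],[-0.15,-0.15,0,0,0,0,-1],[-0.15,-0.15,0,0,0,0,-1],[-0.15,-0.15,0,0,0,0,-1]]

```text
clock: 19.0
position: [0.4869, -0.3501, 0.091]
tool_rot: [-3.142, 0.0, 2.234]
force: [-0.2, 0.4, -0.6]
grip_width: -0.0001
finger_force: 0.0
```

```bash
python3 - <<'E'
from track import *
f=run()
P=lambda x,y,z:[p[0]+np.cos(p[2])*x-np.sin(p[2])*y,p[1]+np.sin(p[2])*x+np.cos(p[2])*y,z]
print("expected yellow scene top",proj(f,P(.345,0,.157)),[b[:2] for b in blobs(f,(15,80,50),(32,255,255),6) if b[0][0]<200 and b[0][1]<260])
g=grab_frame("side"); print("side", [b[:2] for b in blobs(g,(15,80,50),(32,255,255),6) if b[0][0]<330], proj(g,P(.35,-.03,.157)),proj(g,P(.35,.03,.157)))
# trolley blue body rear edge: x = .35-.17=.18
print([b[:2] for b in blobs(f,(105,100,40),(125,255,255),60) if b[0][0]<250 and b[0][1]>100], proj(f,P(.18,.046,.139)),proj(f,P(.18,-.046,.139)))
E
```

```text
t 19.05 tcp [ 0.4866 -0.3509  0.091 ] chute [ 0.4023 -0.0033  0.091 ] rpy [-180.    0.  128.] F [0.13 0.23 0.09] w 0.0
q [ 0.4   0.62  0.18  1.77 -0.15  0.76  1.32] qd 0.01
to (0.06, 0, 0.1084) units [11.99 12.21 -0.88]
base (array([313.4, 143.9]), [311, 135, 6, 19, 62]) [((array([132.6, 175.2]), [131, 166, 4, 19, 60]), np.float64(0.3639))]
red [(array([260.6, 143.3]), [256, 139, 10, 9, 69]), (array([383.2, 222.8]), [380, 214, 7, 19, 25]), (array([ 36.7, 330.1]), [32, 325, 11, 11, 87])]
expected yellow scene top [132.57899281 173.70777295] [(array([150.2,  10.6]), [143, 0, 15, 23, 232]), (array([132.6, 175.8]), [130, 165, 6, 21, 89]), (array([  7.8, 215.4]), [0, 191, 24, 51, 653]), (array([137. , 191.5]), [136, 191, 3, 2, 6])]
side [(array([278.3, 140.1]), [267, 133, 19, 20, 198]), (array([238.6, 294.5]), [236, 287, 7, 19, 88]), (array([262.8, 307.5]), [262, 306, 3, 4, 10]), (array([239. , 314.4]), [237, 314, 5, 2, 8])] [236.36696687 292.05453584] [263.96864091 285.89077409]
[(array([160.7, 175.8]), [134, 161, 55, 29, 1063]), (array([236.8, 173.2]), [234, 160, 7, 27, 76])] [189.68173915 181.80106445] [186.68262071 157.61040802]
```

Emit:
move_arm:
  plan:
    - [[0,0,-0.3,0,0,0,-1],[0,0,-0.7,0,0,0,-1],[0,0,-0.8,0,0,0,-1],[0,0,-0.8,0,0,0,-1],[0,0,-0.8,0,0,0,-1],[0,0,-0.8,0,0,0,-1],[0,0,-0.5,0,0,0,-1],[0,0,-0.2,0,0,0,-1],[0,0,0,0,0,0,-1],[0,0,0,0,0,0,-1]]

```text
clock: 20.1
position: [0.4868, -0.3495, 0.1886]
tool_rot: [-3.141, -0.001, 2.234]
force: [-0.1, 0.7, 0.1]
grip_width: -0.0
finger_force: 0.0
```

```bash
python3 - <<'E'
from track import *
f=run(); g=grab_frame("side")
for z in (.135,.109): print("knob exp",z,proj(f,[.4592,.1203,z]),proj(g,[.4592,.1203,z]))
print([b[:2] for b in blobs(g,(0,170,100),(4,255,255)) if b[0][0]<300])
print("orange side",[b[:2] for b in blobs(g,(6,180,100),(14,255,255),5) if b[0][0]<260],"orange scene",[b[:2] for b in blobs(f,(5,150,100),(14,255,255),5) if 290<b[0][0]<330])
print("trolley",[b[:2] for b in blobs(f,(105,100,40),(125,255,255),60) if b[0][0]<250 and b[0][1]>100])
# core head in scene: bright/grey change vs start at the expected place
P=lambda x,z:[p[0]+np.cos(p[2])*x,p[1]+np.sin(p[2])*x,z]
f0=pickle.load(open("f0.pkl","rb"))["scene"]
u=proj(f,P(.235,.262)); print("core head exp",u); x,y=u.round().astype(int)
d=np.abs(f["color"].astype(int)-f0["color"]).sum(2)>40
print("\n".join("".join(".#"[int(v)] for v in r) for r in d[y-18:y+34,x-22:x+24]))
E
```

```text
t 20.15 tcp [ 0.4867 -0.3495  0.1884] chute [ 0.4009 -0.0034  0.1884] rpy [-180.   -0.  128.] F [-0.14  0.23  0.27] w -0.0
q [ 0.38  0.5   0.21  1.69 -0.12  0.96  1.3 ] qd 0.0
to (0.06, 0, 0.1084) units [11.93 12.18  4.  ]
base (array([313.4, 143.9]), [311, 135, 6, 19, 62]) [((array([132.6, 175.3]), [131, 166, 4, 19, 59]), np.float64(0.3639))]
red [(array([260.6, 143.3]), [256, 139, 10, 9, 69]), (array([383.2, 222.8]), [380, 214, 7, 18, 25]), (array([ 36.7, 330.1]), [32, 325, 11, 11, 87])]
knob exp 0.135 [260.35901613 137.81285659] [182.09348937 194.76662154]
knob exp 0.109 [260.2073491  142.82179417] [183.09633369 202.11716854]
[(array([183.2, 203.6]), [178, 199, 11, 10, 88])]
orange side [] orange scene []
trolley [(array([160.7, 175.8]), [134, 161, 55, 29, 1060]), (array([236.8, 173.3]), [234, 160, 7, 27, 75])]
core head exp [163.97734183 147.28362596]
..............................................
..............................................
..............................................
..............................................
............................................
[... 1511 characters left out ...]
##########################################
##############################################
###############################...############
#########################......##.############
#####################.###......###############
#####################..#.#####################
##############################################
##############################################
##############################################
##############################################
##############################################
##############################################
##############################################
##############################################
##############################################
```

```bash
python3 - <<'E'
from track import *
fs=pickle.load(open("f0.pkl","rb"))
for n,w in (("scene",(250,272,128,152)),("side",(172,194,186,212))):
    for f in (fs[n],grab_frame(n)):
        im=f["color"].astype(float); x0,x1,y0,y1=w; c=(im[:,:,0]-im[:,:,1:].max(2))[y0:y1,x0:x1].clip(15)-15
        Y,X=np.mgrid[y0:y1,x0:x1]; print(n,(c*X).sum()/c.sum(),(c*Y).sum()/c.sum(),c.sum())
E
```

```text
scene 260.28209526322735 138.26705370101595 7579.0
scene 260.537565287264 143.1944556046605 7467.0
side 182.23859946350416 196.10094592686715 14166.0
side 183.11905995079633 203.1130389744918 15446.0
```

```bash
python3 -c "
from workcell import job_done
print(job_done())"
```

```text
the job is handed in; nothing more can be done
None
```

The job is handed in at about 20 s: knob pressed down (measured about 25 of 26 mm), trolley caught with the plate at about x = 0.25 m, held still over a second and eased onto the stops, with the core upright and the arm clear.

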